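Make up two hardness-test kits

ROBOT

A 6-joint arm with a two-finger parallel gripper is mounted at the origin on the work surface. World frame = base frame: x ahead of the robot, y to its left, z up, the work surface at z = 0. Lengths are in mm, angles in rad, forces in N, time in s.
With the tool pointing down it reaches from about 275 to 1000 mm from the base axis. Payload 8.4 kg.
Tool frame: the origin (TCP) lies between the finger pads; the fingertips stand r.finger_overhang ahead of it and the grasp point (between the pads) is the TCP (r.finger_overhang is the distance from the TCP to the fingertips, in mm); z points along the fingers, y is the line along which they close (so a half turn about z gives the same grasp; the last joint's range is limited). The gripper opens to 85 mm and grips with 20 to 120 N. Pads are 22 mm wide; open, the fingers measure 114 mm over their backs; the gripper's body (76 mm by 85 mm) begins 54 mm behind the grasp point. The pads swing forward as they close: fully open they stand 13 mm farther back than shut.
Start: joints at [1.334, 0.353, 1.633, -0, 1.155, -0.002], TCP at [145.404, 607.853, 250.281] pointing down, gripper open.
Joint ranges: [-2.63, 2.63], [-0.92, 2.1], [0.06, 2.66], [-1.3, 4.44], [0, 2.69], [-3.02, 3.02]. Speed limits (rad/s): [2.22, 2.22, 2.79, 3.14, 3.14, 3.14].

INTERFACE

Orientations are given as [roll, pitch, yaw] about the fixed x, y, z axes, in that order (R = Rz(yaw) Ry(pitch) Rx(roll)).
In Python, from rig import r, cams, sign_off gives the robot as it stands.
- The arm moves only by the shell command python3 -m crank 'ROWS' [FORCE]. ROWS is JSON, a list of rows, each a list of 7 numbers: the shift along the tool's x, y, z in m, then the turn, a rotation vector about the tool's x, y, z in rad, then the closure, from 0 (fully open) to 1 (shut). In form: [[dx, dy, dz, ax, ay, az, gripper], ...]. A call has 1 to 5 rows; each row is the pose to reach, as a shift and turn from the pose commanded when the call began, along the tool's axes at that moment; what a row does not reach only later rows make up. A row lasts 1/10 s, in which the tool goes at most 50 mm and 8.59 degrees, less where a joint would pass 70% of its speed; a pose out of reach is approached as far as the arm can. A call with a gripper value outside its range is refused whole. The fingers move at their own pace and stop on an object; FORCE is the grip in N (left out, the last holds). Time passes only in rows, so rows that repeat a pose let the fingers close. It gives the time, the measured TCP pose, the force, the opening and the grip force at its end, in the units of the state.
- r.sense(): the state, without advancing time (a new reading comes with each control period).
- cams.grab_frame(name): name is "side" or "top"; returns a dict with "image" (400x640x3 uint8, red, green, blue), "fx", "fy", "cx", "cy" (pixels), "position" and "orientation" of the camera in the world. Camera axes: x right, y down, z forward; pixel columns grow to the right and rows downward; lengths in mm; the calibration is good to about 2 mm. A picture is of the moment at which its call begins. There is no depth.
- sign_off(): hands the job in; it is judged then, once.
The state is a dict: "clock": time; "qpos": joint angles; "qvel": joint speeds; "joint_efforts": joint torques, N m; "eef_pos": TCP position; "tcp_rot": TCP orientation; "contact_force": force on the tool from outside, world axes, zero at the start; "wrist_torque": the same for the moment, N m; "opening": opening from 0.0 (shut) to 1.0 (fully open); "grasp_force": force on a finger pad.
Only numpy, scipy, OpenCV 4.12 (cv2) and the standard library are available. Lean on these libraries where they do the work, as an engineer would, in place of code of your own. Each camera call takes 0.05 s, during which the arm holds its last target. There are 200 camera calls.

TASK

Make up the two hardness-test kits from the loose stock: the blue tray gets the brass reference block, the V-block and the red-capped tube, and the orange tray gets the steel reference block and the yellow-capped tube. Set each piece down upright, without dropping it, inside the white field of its shape and size (large round for a reference block, square for the V-block, small round for a tube). Leave the green-capped tube, the dark spot anvil and the black loupe where they stand.

Things in the scene. Friction and masses are not known exactly. Their poses are not given: they have to be found in the camera images.
- blue_tray: Fixed blue tray, 240 mm long (its x axis), 96 mm wide, floor top 4 mm above its origin, rim 6 mm high (2 mm over the floor). White fields on the centre line (y = 0): large round (62 mm across) at x = -75 mm for a reference block, square (52 mm) at x = 0 for the V-block, small round (42 mm) at x = +75 mm for a tube. Origin: centre of its underside.
- orange_tray: Fixed orange tray, 180 mm long (its x axis), 96 mm wide, floor top 4 mm above its origin, rim 6 mm high (2 mm over the floor). White fields on the centre line (y = 0): large round (62 mm across) at x = -45 mm for a reference block, small round (42 mm) at x = +50 mm for a tube. Origin: centre of its underside.
- brass_block: Hardness reference block: flat yellow brass disc, 50 mm in diameter, 14 mm thick, about 0.23 kg; origin at the centre of its underside, z up.
- steel_block: Hardness reference block: flat bright grey steel disc, 50 mm in diameter, 14 mm thick, about 0.21 kg; origin at the centre of its underside, z up.
- v_block: Black V-block, 40 x 40 mm and 34 mm tall, with a bright steel V-groove (14 mm deep) along its x axis in the top; about 0.28 kg; origin at the centre of its underside, z up. All four sides are upright and flat below 20 mm; the two y sides up to the top.
- red_tube: upright round indenter tube, 30 mm in diameter and 45 mm tall, white plastic body with a red cap (top 15 mm, same diameter); origin at the centre of its underside, z up; about 0.06 kg. Ball indenter.
- yellow_tube: upright round indenter tube, 30 mm in diameter and 45 mm tall, white plastic body with a yellow cap (top 15 mm, same diameter); origin at the centre of its underside, z up; about 0.06 kg. Diamond indenter.
- green_tube: upright round indenter tube, 30 mm in diameter and 45 mm tall, white plastic body with a green cap (top 15 mm, same diameter); origin at the centre of its underside, z up. Not needed: stays where it stands.
- spot_anvil: Dark steel spot anvil: round foot 46 mm in diameter and 12 mm tall, tapering to a post about 20 to 24 mm in diameter, 36 mm tall in all; origin at the centre of its underside, z up. Not needed: stays where it stands.
- loupe: Black round loupe with a pale blue lens on top, 40 mm in diameter at the foot, 26 mm tall; origin at the centre of its underside, z up. Not needed: stays where it stands.
Mind the look-alikes: they are no part of the job. Of the things like the brass_block, leave any that is pink, purple or turquoise; of the rest the larger one is meant.

How it is judged:
By the outcome, as a careful person would: the job done as asked, in the order asked, and still so for the second after the job is handed in, with the robot touching nothing.
It also fails if it takes over 99 s, if anything falls off the work surface, if the arm or the gripper's body presses on something with over 40 N, if the wrist force passes 120 N, or if a joint passes its speed limit or range.

## Working session

There is one attempt and no reset: what is moved stays moved. The work goes in short steps, Python scripts to look and compute and a shell command to move; the robot and the scene stay as the last step left them, time stands still between calls to the robot, and variables do not carry over. Pictures are saved under pics/ and viewed, at most 14 in all, crops included, and the job is handed in when it is done.

```bash
mkdir -p pics; ls; python3 - <<'E'
from rig import r,cams
import cv2
for n in("top","side"):
    f=cams.grab_frame(n); cv2.imwrite(f"pics/{n}0.png",f["image"][:,:,::-1])
    print(n,{k:v for k,v in f.items() if k!="image"})
print(r.sense(), r.finger_overhang)
E
```

```text
pics
top {'fx': 362.96827899161997, 'fy': 362.96827899161997, 'cx': 321.6386279186779, 'cy': 203.58352717868962, 'position': array([461.53129355,  -5.77658739, 949.51131098]), 'orientation': array([-3.04422321,  0.02069711, -1.57841209])}
side {'fx': 427.94677985017836, 'fy': 427.94677985017836, 'cx': 321.5823257538451, 'cy': 197.3243471577687, 'position': array([239.13672616, 453.09795818, 710.38846632]), 'orientation': array([-2.45885093, -0.00686851, -2.50260471])}
{'clock': 0.1, 'qpos': array([ 1.33361368e+00,  3.53558116e-01,  1.63406784e+00,  5.19407924e-06,
        1.15521776e+00, -2.41223077e-03]), 'qvel': array([ 0.00059048, -0.00074195, -0.0007566 ,  0.00083003, -0.00021246,
       -0.00251508]), 'joint_efforts': array([ 1.16337324e-03, -6.06353688e+01, -3.42817569e+01,  1.02341639e-04,
        3.81545542e-03, -3.15776401e-05]), 'eef_pos': array([145.29615072, 607.45175073, 249.64626786]), 'tcp_rot': array([-3.14034161e+00, -7.76716580e-06,  2.90682014e+00]), 'contact_force': array([ 0.22607092, -0.14884733, -0.03996217]), 'wrist_torque': array([0.05616523, 0.03361074, 0.0515824 ]), 'grasp_force': 0.0, 'opening': 1.0011359009153074} 19.0
```

View pics/top0.png

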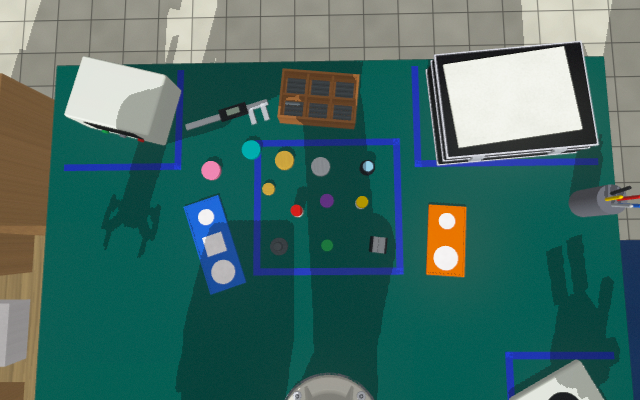

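View pics/side0.png

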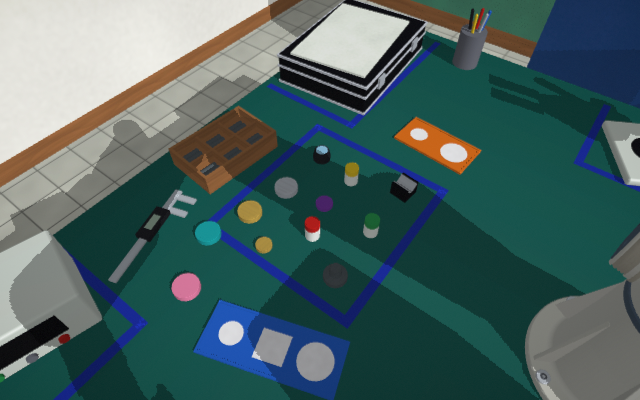

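The top view shows brass_block at (285,160), its small twin at (268,189), steel at (320,167), red tube at (296,211), yellow tube at (361,202), V-block at (378,244), the blue tray around (214,244) and the orange tray around (446,240). Pink, turquoise and purple discs are the decoys. Next I measure these.

```bash
cat > h.py <<'E'
import numpy as np, cv2
from scipy.spatial.transform import Rotation as R
from rig import r,cams
def world(f,u,v,z):
    d=R.from_euler('xyz',f["orientation"]).apply([(u-f["cx"])/f["fx"],(v-f["cy"])/f["fy"],1])
    p=f["position"]; return (p+d*(z-p[2])/d[2])[:2]
def pix(f,p):
    c=R.from_euler('xyz',f["orientation"]).inv().apply(np.array(p)-f["position"])
    return c[0]/c[2]*f["fx"]+f["cx"], c[1]/c[2]*f["fy"]+f["cy"]
def blob(f,u,v,tol=22):
    m=np.zeros((402,642),np.uint8)
    img=np.ascontiguousarray(f["image"])
    cv2.floodFill(img,m,(u,v),0,(tol,)*3,(tol,)*3,cv2.FLOODFILL_FIXED_RANGE|cv2.FLOODFILL_MASK_ONLY|(255<<8)|8)
    m=m[1:-1,1:-1]; M=cv2.moments(m,True)
    return M["m10"]/M["m00"],M["m01"]/M["m00"],M["m00"],m
def togo(x,y,z,yaw=None):
    "shift (m) in tool axes, and turn (rad) about tool z, to a tool-down world pose; yaw = angle of the closing line"
    s=r.sense(); T=R.from_euler('xyz',s["tcp_rot"])
    d=T.inv().apply(np.array([x,y,z])-s["eef_pos"])/1000
    t=0
    if yaw is not None:
        cy=T.apply([0,1,0]); c=np.arctan2(cy[1],cy[0])
        t=-((yaw-c+np.pi/2)%np.pi-np.pi/2)
    return d.round(4),round(t,3)
E
python3 - <<'E'
from h import *
f=cams.grab_frame("top");g=cams.grab_frame("side")
T=dict(brass=(285,160,250,212,14),small=(268,189,264,245,10),steel=(320,167,286,188,14),red=(297,209,313,223,45),yel=(362,202,352,167,45),green=(327,245,372,219,45),
bL=(223,271,315,362,4),bS=(214,244,272,347,4),bs=(206,217,231,333,4),oL=(445,258,454,153,4),os=(447,221,419,134,4))
for k,(a,b,c,d,z) in T.items():
    o=[]
    for F,u,v in((f,a,b),(g,c,d)):
        x,y,A,_=blob(F,u,v,40 if z<44 else 30); o.append((world(F,x,y,z).round(1),A))
    print(k,o)
z=cv2.resize(f["image"][135:275,240:410,::-1],None,fx=4.4,fy=4.2,interpolation=cv2.INTER_CUBIC)
cv2.imwrite("pics/zt.png",z)
z=cv2.resize(g["image"][140:220,340:440,::-1],None,fx=6,fy=6,interpolation=cv2.INTER_CUBIC)
cv2.imwrite("pics/zs.png",z)
E
```

```text
brass [(array([669.2, 111.3]), 270.0), (array([668.3, 113.7]), 429.0)]
small [(array([594.5, 153.4]), 111.0), (array([594.6, 154.9]), 207.0)]
steel [(array([651.6,  16.2]), 281.0), (array([650.5,  19.5]), 405.0)]
red [(array([534.5,  78.1]), 87.0), (array([533.8,  79.6]), 169.0)]
yel [(array([554.5, -87.9]), 105.0), (array([553.4, -83.6]), 155.0)]
green [(array([447.3,   0.7]), 110.0), (array([447. ,   3.6]), 215.0)]
bL [(array([380.4, 270.1]), 436.0), (array([382. , 270.9]), 1143.0)]
bS [(array([451.2, 293.7]), 364.0), (array([452.9, 293.5]), 938.0)]
bs [(array([522.7, 318.3]), 187.0), (array([524.8, 318.4]), 454.0)]
oL [(array([ 412.2, -302.9]), 449.0), (array([ 412.6, -304. ]), 374.0)]
os [(array([ 506.8, -309.7]), 198.0), (array([ 508. , -311.2]), 148.0)]
```

View pics/zt.png

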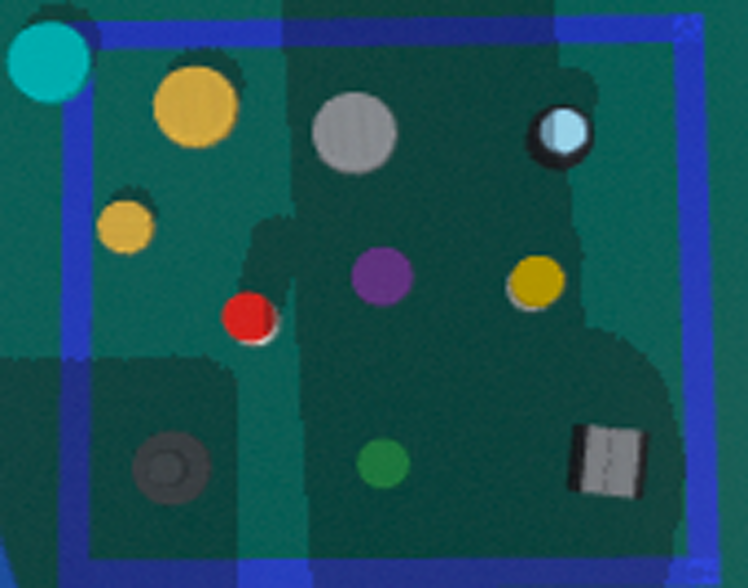

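View pics/zs.png

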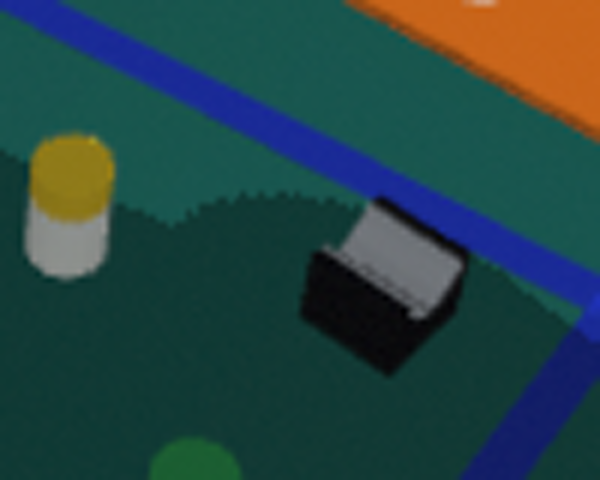

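Both cameras agree within 2–4 mm, and the field spacing (150 and 95 mm) matches the trays. Now I plan the move above the brass block.

```bash
cat >> h.py <<'E'
def plan(*wps):
    "tool-down waypoints (x,y,z,yaw of closing line): prints the shift (m) and turn of every call, chained from the measured pose"
    s=r.sense(); T=R.from_euler('xyz',s["tcp_rot"]); p=s["eef_pos"]
    for x,y,z,c in wps:
        e=np.array([x,y,z]); n=max(1,int(np.ceil(np.linalg.norm(e-p)/220)))
        a=T.apply([0,1,0]); t=-((c-np.arctan2(a[1],a[0])+np.pi/2)%np.pi-np.pi/2)
        n=max(n,int(np.ceil(abs(t)/.68)))
        for i in range(n):
            q=p+(e-p)/(n-i)
            print((T.inv().apply(q-p)/1000).round(4).tolist(),round(t/n,3)); p=q
            T=T*R.from_rotvec([0,0,t/n])
        print('--')
E
python3 - <<'E'
from h import *
print(world(cams.grab_frame("top"),378.2,244.6,34))
f=cams.grab_frame("top")
P=[world(f,240+x/4.4,135+y/4.2,34) for x,y in((573,423),(648,430),(643,498),(568,491))]
print(np.round(P,1)); print([np.linalg.norm(P[i]-P[i-1]).round(1) for i in range(4)], np.arctan2(*(P[0]-P[3])[::-1]),np.arctan2(*(P[0]-P[1])[::-1])-np.pi/2)
g=cams.grab_frame("side")
Q=[world(g,340+x/6,140+y/6,34) for x,y in((313,250),(377,200),(468,262),(412,320))]
print(np.round(Q,1),np.mean(Q,0))
plan((669,112.5,120,1.896),(669,112.5,21,1.896))
E
```

```text
[ 446.76398416 -128.10226012]
[[ 469.  -108.7]
 [ 464.6 -151.1]
 [ 424.4 -147.3]
 [ 428.8 -105. ]]
[np.float64(40.4), np.float64(42.7), np.float64(40.3), np.float64(42.5)] -0.09068598648838297 -0.10526486871250595
[[ 470.1 -114.5]
 [ 464.  -148.7]
 [ 423.9 -142.2]
 [ 426.6 -107.3]] [ 446.15646534 -128.1699355 ]
[-0.1561, -0.09, 0.0326] -0.14
[-0.142, -0.1109, 0.0326] -0.14
[-0.1252, -0.1296, 0.0326] -0.14
[-0.1059, -0.1458, 0.0326] -0.14
--
[-0.0, 0.0, 0.099] 0.0
--
```

```bash
python3 -m crank '[[-0.156,-0.09,0.033,0,0,-0.14,0],[-0.156,-0.09,0.033,0,0,-0.14,0],[-0.156,-0.09,0.033,0,0,-0.14,0],[-0.156,-0.09,0.033,0,0,-0.14,0]]' 40
python3 -m crank '[[-0.142,-0.111,0.033,0,0,-0.14,0],[-0.142,-0.111,0.033,0,0,-0.14,0],[-0.142,-0.111,0.033,0,0,-0.14,0],[-0.142,-0.111,0.033,0,0,-0.14,0]]'
python3 -m crank '[[-0.125,-0.13,0.033,0,0,-0.14,0],[-0.125,-0.13,0.033,0,0,-0.14,0],[-0.125,-0.13,0.033,0,0,-0.14,0],[-0.125,-0.13,0.033,0,0,-0.14,0]]'
python3 -m crank '[[-0.106,-0.146,0.033,0,0,-0.14,0],[-0.106,-0.146,0.033,0,0,-0.14,0],[-0.106,-0.146,0.033,0,0,-0.14,0],[-0.106,-0.146,0.033,0,0,-0.14,0],[-0.106,-0.146,0.033,0,0,-0.14,0]]'
python3 -c "
from h import *
plan((669,112.5,21,1.896))"
```

```text
clock: 0.75
eef_pos: [277.6, 481.7, 216.7]
tcp_rot: [-3.141, 0.0, 3.046]
contact_force: [-0.2, 0.4, 0.9]
opening: 1.002
grasp_force: 0.0
clock: 1.15
eef_pos: [408.7, 357.9, 183.9]
tcp_rot: [-3.141, 0.0, -3.097]
contact_force: [-0.3, 0.9, -0.9]
opening: 1.002
grasp_force: 0.0
clock: 1.55
eef_pos: [539.6, 233.6, 150.8]
tcp_rot: [-3.141, 0.0, -2.957]
contact_force: [-0.4, -0.3, -0.1]
opening: 0.996
grasp_force: 0.0
clock: 2.05
eef_pos: [671.4, 108.5, 117.2]
tcp_rot: [-3.141, 0.001, -2.82]
contact_force: [0.2, 0.9, -0.2]
opening: 1.002
grasp_force: 0.0
[0.001, 0.0046, 0.0962] -0.003
--
```

```bash
python3 -m crank '[[0.001,0.0046,0.04,0,0,0,0],[0.001,0.0046,0.07,0,0,0,0],[0.001,0.0046,0.09,0,0,0,0],[0.001,0.0046,0.096,0,0,0,0],[0.001,0.0046,0.096,0,0,0,0]]' 50
python3 -m crank '[[0,0,0,0,0,0,0.6],[0,0,0,0,0,0,0.6],[0,0,0,0,0,0,0.6],[0,0,0,0,0,0,0.6],[0,0,0,0,0,0,0.6]]'
python3 -m crank '[[0,0,0,0,0,0,0.6],[0,0,0,0,0,0,0.6],[0,0,0,0,0,0,0.6]]'
python3 -c "
from h import *
cv2.imwrite('pics/g1.png',cv2.resize(cams.grab_frame('side')['image'][120:320,150:400,::-1],None,fx=3,fy=3))"
```

```text
clock: 2.55
eef_pos: [665.6, 116.3, 21.7]
tcp_rot: [3.141, -0.002, -2.816]
contact_force: [0.7, -0.8, -0.2]
opening: 1.001
grasp_force: 0.0
clock: 3.05
eef_pos: [667.6, 116.0, 24.4]
tcp_rot: [-3.141, 0.003, -2.816]
contact_force: [-2.1, -1.4, 8.7]
opening: 0.54
grasp_force: 49.8
clock: 3.35
eef_pos: [667.6, 116.0, 24.3]
tcp_rot: [-3.141, 0.003, -2.816]
contact_force: [-2.1, -0.2, 9.1]
opening: 0.544
grasp_force: 49.8
```

View pics/g1.png

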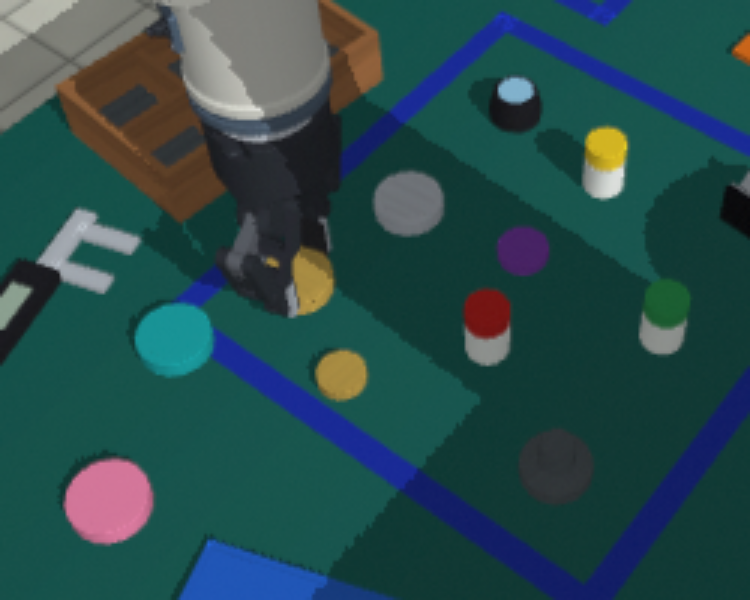

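Brass is held, with the tips flush with the table at TCP z≈24. So later placements use a slightly higher TCP.

```bash
python3 -m crank '[[0,0,-0.03,0,0,0,0.6],[0,0,-0.07,0,0,0,0.6],[0,0,-0.1,0,0,0,0.6],[0,0,-0.1,0,0,0,0.6]]'
python3 -c "
from h import *
print(r.sense()['grasp_force'],r.sense()['contact_force'])
plan((381,270.5,60,1.896))"
```

```text
clock: 3.8
eef_pos: [669.4, 116.4, 127.8]
tcp_rot: [-3.14, 0.008, -2.816]
contact_force: [-0.0, -0.0, -2.1]
opening: 0.539
grasp_force: 52.4
52.36526906490326 [-0.03983078 -0.01710119 -2.14988469]
[0.1123, 0.1191, 0.0328] -0.0
[0.1123, 0.1191, 0.0328] -0.0
--
```

```bash
python3 -m crank '[[0.112,0.119,0.02,0,0,0,0.6],[0.112,0.119,0.02,0,0,0,0.6],[0.112,0.119,0.02,0,0,0,0.6],[0.112,0.119,0.02,0,0,0,0.6]]'
python3 -m crank '[[0.112,0.119,0.046,0,0,0,0.6],[0.112,0.119,0.046,0,0,0,0.6],[0.112,0.119,0.046,0,0,0,0.6],[0.112,0.119,0.046,0,0,0,0.6],[0.112,0.119,0.046,0,0,0,0.6]]'
python3 -m crank '[[0,0,0,0,0,0,0.6]]'
python3 -c "
from h import *
plan((381,270.5,29,1.896))"
```

```text
clock: 4.2
eef_pos: [516.5, 193.5, 100.7]
tcp_rot: [3.141, -0.006, -2.815]
contact_force: [0.6, -0.5, -1.8]
opening: 0.54
grasp_force: 52.4
clock: 4.7
eef_pos: [375.3, 270.0, 55.3]
tcp_rot: [-3.141, -0.003, -2.814]
contact_force: [0.6, 0.2, -2.2]
opening: 0.538
grasp_force: 52.5
clock: 4.8
eef_pos: [378.7, 270.2, 56.3]
tcp_rot: [3.142, 0.001, -2.815]
contact_force: [0.3, 0.4, -1.4]
opening: 0.543
grasp_force: 52.5
[-0.0022, -0.0005, 0.0273] 0.001
--
```

```bash
python3 -m crank '[[-0.001,0,0.012,0,0,0,0.6],[-0.001,0,0.02,0,0,0,0.6],[-0.001,0,0.024,0,0,0,0.6],[-0.001,0,0.026,0,0,0,0.6],[-0.001,0,0.026,0,0,0,0.6]]'
python3 -m crank '[[0,0,0.001,0,0,0,0.6],[0,0,0.001,0,0,0,0.6]]'
python3 -c "
from h import *
plan((381,270.5,28.5,1.896))
F=cams.grab_frame('side');cv2.imwrite('pics/p1.png',cv2.resize(F['image'][250:400,180:380,::-1],None,fx=4,fy=4))"
```

```text
clock: 5.3
eef_pos: [379.1, 269.9, 29.8]
tcp_rot: [-3.141, -0.001, -2.817]
contact_force: [-1.3, -0.1, -2.1]
opening: 0.544
grasp_force: 52.5
clock: 5.5
eef_pos: [379.2, 270.3, 29.4]
tcp_rot: [3.142, 0.0, -2.816]
contact_force: [-0.4, 0.4, -2.4]
opening: 0.542
grasp_force: 52.5
[-0.0018, -0.0003, 0.0009] -0.0
--
```

View pics/p1.png

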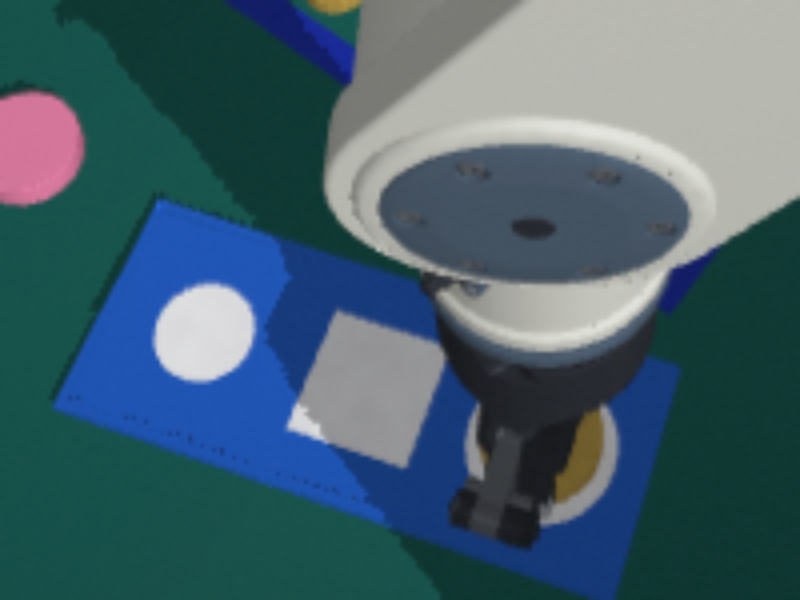

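The disc sits inside the large round field (around 545,450 in the crop) with white visible on both sides. I lower it to contact and then release gently.

```bash
python3 -m crank '[[-0.0015,0,0.001,0,0,0,0.6],[-0.0015,0,0.001,0,0,0,0.6],[-0.0015,0,0.002,0,0,0,0.6],[-0.0015,0,0.002,0,0,0,0.6]]'
python3 -c "
from h import *
plan((381,270.5,28.5,1.896))"
```

```text
clock: 5.95
eef_pos: [380.7, 270.8, 28.3]
tcp_rot: [3.141, 0.0, -2.816]
contact_force: [-4.2, -2.6, 16.8]
opening: 0.544
grasp_force: 54.6
[-0.0002, -0.0004, -0.0002] 0.0
--
```

```bash
python3 -m crank '[[0,0,-0.0005,0,0,0,0.4],[0,0,-0.0005,0,0,0,0.25],[0,0,-0.0005,0,0,0,0.25],[0,0,-0.0005,0,0,0,0.25]]'
python3 -m crank '[[0,0,-0.02,0,0,0,0.25],[0,0,-0.06,0,0,0,0.1],[0,0,-0.1,0,0,0,0],[0,0,-0.1,0,0,0,0],[0,0,-0.1,0,0,0,0]]'
python3 -c "
from h import *
plan((446.5,-128,100,1.47),(446.5,-128,29,1.47))"
```

```text
clock: 6.35
eef_pos: [380.5, 270.7, 27.7]
tcp_rot: [-3.142, -0.0, -2.816]
contact_force: [1.0, -0.3, -0.5]
opening: 0.753
grasp_force: 0.0
clock: 6.85
eef_pos: [381.0, 271.0, 128.5]
tcp_rot: [3.141, 0.002, -2.816]
contact_force: [0.6, -0.6, -0.4]
opening: 1.0
grasp_force: 0.0
[0.0327, -0.1995, 0.0141] 0.213
[-0.0102, -0.2019, 0.0141] 0.213
--
[0.0001, -0.0001, 0.071] 0.0
--
```

```bash
python3 -m crank '[[0.033,-0.2,0.014,0,0,0.213,0],[0.033,-0.2,0.014,0,0,0.213,0],[0.033,-0.2,0.014,0,0,0.213,0],[0.033,-0.2,0.014,0,0,0.213,0],[0.033,-0.2,0.014,0,0,0.213,0]]'
python3 -m crank '[[-0.01,-0.202,0.014,0,0,0.213,0],[-0.01,-0.202,0.014,0,0,0.213,0],[-0.01,-0.202,0.014,0,0,0.213,0],[-0.01,-0.202,0.014,0,0,0.213,0],[-0.01,-0.202,0.014,0,0,0.213,0]]'
python3 -m crank '[[0,0,0,0,0,0,0]]'
python3 -c "
from h import *
plan((446.5,-128,29,1.47))"
```

```text
clock: 7.35
eef_pos: [412.1, 66.0, 112.1]
tcp_rot: [-3.141, -0.004, -3.034]
contact_force: [-0.4, 0.4, 0.6]
opening: 1.0
grasp_force: 0.0
clock: 7.85
eef_pos: [446.2, -133.0, 98.5]
tcp_rot: [-3.141, -0.0, 3.037]
contact_force: [0.9, -0.1, -0.1]
opening: 1.0
grasp_force: 0.0
clock: 7.95
eef_pos: [444.8, -129.4, 98.4]
tcp_rot: [3.141, -0.003, 3.038]
contact_force: [-0.0, 0.3, 0.2]
opening: 0.994
grasp_force: 0.0
[-0.0017, 0.0015, 0.0694] -0.003
--
```

```bash
python3 -m crank '[[-0.0017,0.001,0.03,0,0,0,0],[-0.0017,0.001,0.055,0,0,0,0],[-0.0017,0.001,0.069,0,0,0,0],[-0.0017,0.001,0.069,0,0,0,0]]' 60
python3 -m crank '[[0,0,0,0,0,0,0.7],[0,0,0,0,0,0,0.7],[0,0,0,0,0,0,0.7],[0,0,0,0,0,0,0.7],[0,0,0,0,0,0,0.7]]'
python3 -m crank '[[0,0,0,0,0,0,0.7],[0,0,0,0,0,0,0.7],[0,0,0,0,0,0,0.7]]'
python3 -m crank '[[0,0,-0.03,0,0,0,0.7],[0,0,-0.06,0,0,0,0.7],[0,0,-0.06,0,0,0,0.7],[0,0,-0.06,0,0,0,0.7]]'
python3 -c "
from h import *
plan((446.5,-128,150,1.47),(452,293.6,70,1.896))
F=cams.grab_frame('side');cv2.imwrite('pics/g2.png',cv2.resize(F['image'][100:300,300:500,::-1],None,fx=3,fy=3))"
```

```text
clock: 8.35
eef_pos: [445.4, -125.8, 28.7]
tcp_rot: [3.14, -0.005, 3.043]
contact_force: [-0.8, -0.0, -0.0]
opening: 0.995
grasp_force: 0.0
clock: 8.85
eef_pos: [448.1, -128.1, 31.9]
tcp_rot: [3.142, 0.002, 3.04]
contact_force: [-0.6, 3.6, 8.6]
opening: 0.457
grasp_force: 60.2
clock: 9.15
eef_pos: [448.1, -128.0, 31.9]
tcp_rot: [3.141, 0.002, 3.04]
contact_force: [-0.8, 3.6, 8.4]
opening: 0.455
grasp_force: 60.2
clock: 9.55
eef_pos: [447.8, -128.3, 91.2]
tcp_rot: [-3.141, 0.002, 3.041]
contact_force: [-0.7, 0.7, -2.9]
opening: 0.457
grasp_force: 62.7
[0.0012, 0.0001, -0.0588] -0.0
--
[0.0186, 0.21, 0.0399] -0.213
[-0.0263, 0.2092, 0.0399] -0.213
--
```

View pics/g2.png

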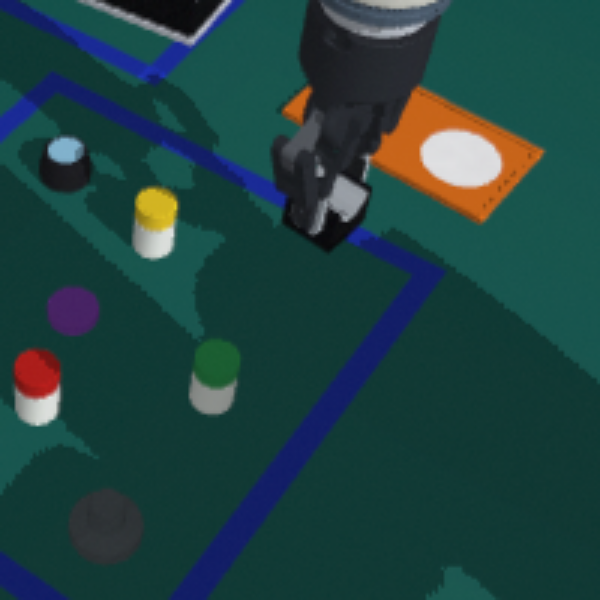

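```bash
python3 -m crank '[[0.001,0,-0.04,0,0,0,0.7],[0.001,0,-0.059,0,0,0,0.7],[0.001,0,-0.059,0,0,0,0.7]]'
python3 -m crank '[[0.0186,0.21,0,0,0,-0.213,0.7],[0.0186,0.21,0,0,0,-0.213,0.7],[0.0186,0.21,0,0,0,-0.213,0.7],[0.0186,0.21,0,0,0,-0.213,0.7],[0.0186,0.21,0,0,0,-0.213,0.7]]'
python3 -m crank '[[-0.0263,0.209,0.04,0,0,-0.213,0.7],[-0.0263,0.209,0.04,0,0,-0.213,0.7],[-0.0263,0.209,0.08,0,0,-0.213,0.7],[-0.0263,0.209,0.08,0,0,-0.213,0.7],[-0.0263,0.209,0.08,0,0,-0.213,0.7]]'
python3 -m crank '[[0,0,0,0,0,0,0.7],[0,0,0,0,0,0,0.7]]'
python3 -c "
from h import *
plan((453.5,294,38,1.896))"
```

```text
clock: 9.9
eef_pos: [447.4, -128.4, 150.6]
tcp_rot: [-3.141, 0.002, 3.041]
contact_force: [0.4, -0.3, -2.1]
opening: 0.453
grasp_force: 62.7
clock: 10.4
eef_pos: [447.9, 86.5, 147.8]
tcp_rot: [3.141, -0.002, -3.026]
contact_force: [0.7, -0.5, -2.8]
opening: 0.456
grasp_force: 62.9
clock: 10.9
eef_pos: [450.3, 295.0, 66.0]
tcp_rot: [-3.141, -0.003, -2.815]
contact_force: [-0.3, 0.2, -2.9]
opening: 0.45
grasp_force: 62.8
clock: 11.1
eef_pos: [450.5, 292.5, 67.6]
tcp_rot: [-3.14, -0.004, -2.815]
contact_force: [0.7, 0.3, -2.2]
opening: 0.452
grasp_force: 62.8
[-0.0035, 0.0005, 0.0296] 0.001
--
```

```bash
python3 -m crank '[[-0.003,0,0.015,0,0,0,0.7],[-0.003,0,0.024,0,0,0,0.7],[-0.003,0,0.028,0,0,0,0.7],[-0.003,0,0.029,0,0,0,0.7],[-0.003,0,0.029,0,0,0,0.7]]'
python3 -m crank '[[0,0,0.001,0,0,0,0.7],[0,0,0.001,0,0,0,0.7]]'
python3 -m crank '[[0,0,0.001,0,0,0,0.7],[0,0,0.001,0,0,0,0.7]]'
python3 -c "
from h import *
plan((453.5,294,36,1.896))
F=cams.grab_frame('side');cv2.imwrite('pics/p2.png',cv2.resize(F['image'][250:400,180:380,::-1],None,fx=4,fy=4))"
```

```text
clock: 11.6
eef_pos: [454.8, 294.0, 40.7]
tcp_rot: [-3.142, -0.0, -2.817]
contact_force: [0.6, 0.3, -2.9]
opening: 0.458
grasp_force: 62.9
clock: 11.8
eef_pos: [454.9, 294.4, 40.1]
tcp_rot: [3.141, 0.001, -2.816]
contact_force: [0.4, 0.6, -2.8]
opening: 0.451
grasp_force: 62.9
clock: 12.0
eef_pos: [454.7, 294.4, 38.9]
tcp_rot: [3.142, 0.0, -2.816]
contact_force: [0.3, -0.4, -2.6]
opening: 0.453
grasp_force: 62.9
[0.0013, 0.0, 0.0029] 0.0
--
```

View pics/p2.png

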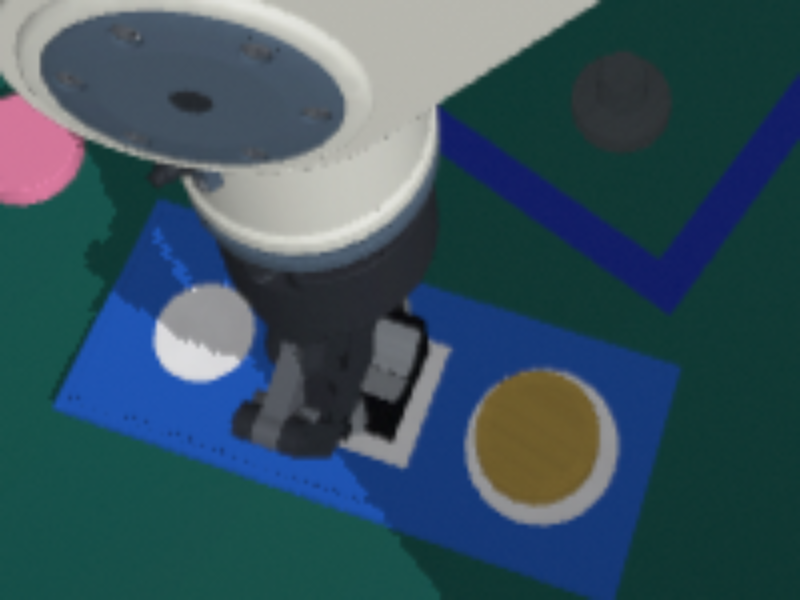

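V-block hovers over the square (about 390,390 in the crop), about 1.5 mm toward the small-round side. I correct that and lower it.

```bash
python3 -m crank '[[0.002,0,0.0015,0,0,0,0.7],[0.002,0,0.0025,0,0,0,0.7],[0.002,0,0.0035,0,0,0,0.7],[0.002,0,0.0035,0,0,0,0.7]]'
python3 -m crank '[[0,0,0.001,0,0,0,0.7],[0,0,0.001,0,0,0,0.7]]'
```

```text
clock: 12.45
eef_pos: [452.4, 293.5, 35.9]
tcp_rot: [-3.141, -0.001, -2.816]
contact_force: [-3.7, -2.7, 9.5]
opening: 0.452
grasp_force: 64.4
clock: 12.65
eef_pos: [452.4, 293.6, 35.9]
tcp_rot: [-3.141, -0.001, -2.816]
contact_force: [-8.3, -3.5, 23.9]
opening: 0.455
grasp_force: 66.0
```

Contact. Release and go toward the red tube.

```bash
python3 -m crank '[[0,0,-0.001,0,0,0,0.7],[0,0,-0.0015,0,0,0,0.5],[0,0,-0.0015,0,0,0,0.25],[0,0,-0.0015,0,0,0,0.25],[0,0,-0.0015,0,0,0,0.25]]'
python3 -m crank '[[0,0,-0.02,0,0,0,0.25],[0,0,-0.06,0,0,0,0.1],[0,0,-0.09,0,0,0,0],[0,0,-0.09,0,0,0,0],[0,0,-0.09,0,0,0,0]]'
python3 -c "
from h import *
plan((534,79,115,1.896),(534,79,38,1.896))
f=cams.grab_frame('side')
x,y,A,_=blob(f,180+538//4,250+437//4,40);print(world(f,x,y,18),A)"
```

```text
clock: 13.15
eef_pos: [452.8, 293.7, 35.6]
tcp_rot: [-3.142, -0.0, -2.816]
contact_force: [-0.4, -0.7, 0.1]
opening: 0.755
grasp_force: 0.0
clock: 13.65
eef_pos: [453.1, 293.9, 126.2]
tcp_rot: [3.141, 0.001, -2.816]
contact_force: [-0.2, 0.2, -1.0]
opening: 0.998
grasp_force: 0.0
[-0.004, -0.1147, 0.0056] 0.0
[-0.004, -0.1147, 0.0056] 0.0
--
[0.0001, -0.0, 0.077] 0.0
--
[382.78315606 272.51280729] 817.0
```

```bash
python3 -m crank '[[-0.004,-0.115,0.006,0,0,0.25,0],[-0.004,-0.115,0.006,0,0,0.25,0],[-0.004,-0.115,0.006,0,0,0.25,0],[-0.004,-0.115,0.006,0,0,0.25,0]]'
python3 -c "
from h import *
plan((534,79,115,1.4))"
```

```text
clock: 14.1
eef_pos: [493.0, 183.9, 118.3]
tcp_rot: [-3.141, -0.003, -3.069]
contact_force: [-0.2, 0.4, -0.4]
opening: 1.003
grasp_force: 0.0
[-0.0332, -0.1076, 0.0033] 0.244
--
```

```bash
python3 -m crank '[[-0.033,-0.107,0.003,0,0,0.244,0],[-0.033,-0.107,0.003,0,0,0.244,0],[-0.033,-0.107,0.003,0,0,0.244,0],[-0.033,-0.107,0.003,0,0,0.244,0]]'
python3 -c "
from h import *
plan((534,79,31,1.4))"
```

```text
clock: 14.5
eef_pos: [534.3, 81.2, 116.0]
tcp_rot: [-3.141, -0.001, 2.972]
contact_force: [-0.2, 1.1, -0.5]
opening: 0.998
grasp_force: 0.0
[-0.0002, -0.0022, 0.085] 0.001
--
```

```bash
python3 -m crank '[[0,-0.001,0.04,0,0,0,0],[0,-0.001,0.07,0,0,0,0],[0,-0.001,0.084,0,0,0,0],[0,-0.001,0.084,0,0,0,0]]' 30
python3 -m crank '[[0,0,0,0,0,0,0.8],[0,0,0,0,0,0,0.8],[0,0,0,0,0,0,0.8],[0,0,0,0,0,0,0.8],[0,0,0,0,0,0,0.8]]'
python3 -m crank '[[0,0,0,0,0,0,0.8],[0,0,0,0,0,0,0.8],[0,0,0,0,0,0,0.8]]'
python3 -m crank '[[0,0,-0.03,0,0,0,0.8],[0,0,-0.06,0,0,0,0.8],[0,0,-0.06,0,0,0,0.8],[0,0,-0.06,0,0,0,0.8]]'
python3 -c "
from h import *
plan((523.7,318.3,80,1.4))
F=cams.grab_frame('side');cv2.imwrite('pics/g3.png',cv2.resize(F['image'][150:300,230:430,::-1],None,fx=3,fy=3))"
```

```text
clock: 14.9
eef_pos: [532.2, 82.0, 30.9]
tcp_rot: [-3.14, -0.004, 2.975]
contact_force: [-0.6, 0.1, -0.3]
opening: 1.004
grasp_force: 0.0
clock: 15.4
eef_pos: [534.8, 80.9, 33.9]
tcp_rot: [3.141, 0.001, 2.973]
contact_force: [-1.0, 1.5, 6.9]
opening: 0.341
grasp_force: 29.1
clock: 15.7
eef_pos: [534.8, 80.9, 33.9]
tcp_rot: [3.141, 0.001, 2.973]
contact_force: [-1.3, 0.7, 6.9]
opening: 0.341
grasp_force: 29.1
clock: 16.1
eef_pos: [534.6, 80.8, 93.5]
tcp_rot: [3.141, 0.002, 2.973]
contact_force: [-0.3, 0.2, -0.4]
opening: 0.341
grasp_force: 29.9
[0.0254, 0.1162, 0.0068] 0.001
[0.0255, 0.1161, 0.0068] 0.001
--
```

View pics/g3.png

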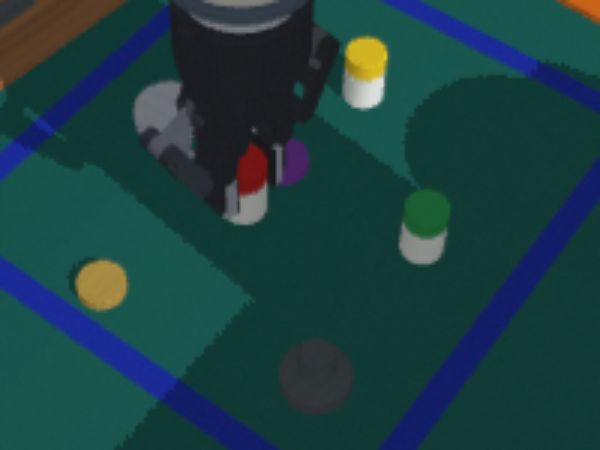

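```bash
python3 -m crank '[[0.0255,0.116,0,0,0,0,0.8],[0.0255,0.116,0,0,0,0,0.8],[0.0255,0.116,0,0,0,0,0.8],[0.0255,0.116,0,0,0,0,0.8]]'
python3 -m crank '[[0.0255,0.116,0.0,0,0,0,0.8],[0.0255,0.116,0.01,0,0,0,0.8],[0.0255,0.116,0.025,0,0,0,0.8],[0.0255,0.116,0.025,0,0,0,0.8],[0.0255,0.116,0.025,0,0,0,0.8]]'
python3 -m crank '[[0,0,0,0,0,0,0.8]]'
python3 -c "
from h import *
plan((523.7,318.3,40,1.4))"
```

```text
clock: 16.55
eef_pos: [527.6, 201.6, 91.5]
tcp_rot: [-3.141, -0.001, 2.976]
contact_force: [-1.4, -0.9, -0.7]
opening: 0.345
grasp_force: 30.1
clock: 17.05
eef_pos: [521.9, 316.7, 66.5]
tcp_rot: [-3.139, -0.002, 2.973]
contact_force: [0.1, -0.1, 0.5]
opening: 0.339
grasp_force: 30.2
clock: 17.15
eef_pos: [522.8, 316.4, 67.6]
tcp_rot: [-3.141, -0.001, 2.972]
contact_force: [0.5, -0.3, 0.1]
opening: 0.335
grasp_force: 30.2
[-0.0006, 0.0021, 0.0276] 0.001
--
```

```bash
python3 -m crank '[[0,0.001,0.012,0,0,0,0.8],[0,0.001,0.022,0,0,0,0.8],[0,0.001,0.026,0,0,0,0.8],[0,0.001,0.027,0,0,0,0.8],[0,0.001,0.027,0,0,0,0.8]]'
python3 -m crank '[[0,0,0.0005,0,0,0,0.8],[0,0,0.001,0,0,0,0.8]]'
python3 -c "
from h import *
plan((523.7,318.3,38,1.4))"
```

```text
clock: 17.65
eef_pos: [522.9, 318.9, 40.5]
tcp_rot: [-3.141, -0.0, 2.973]
contact_force: [0.3, -0.0, -0.7]
opening: 0.342
grasp_force: 30.2
clock: 17.85
eef_pos: [523.2, 319.2, 40.1]
tcp_rot: [3.141, 0.0, 2.973]
contact_force: [0.2, -0.2, -0.3]
opening: 0.342
grasp_force: 30.2
[-0.0007, -0.0008, 0.0021] 0.002
--
```

```bash
python3 -m crank '[[0,-0.001,0.0008,0,0,0,0.8],[0,-0.001,0.0015,0,0,0,0.8],[0,-0.001,0.002,0,0,0,0.8],[0,-0.001,0.002,0,0,0,0.8]]'
python3 -m crank '[[0,0,0.0005,0,0,0,0.8],[0,0,0.0005,0,0,0,0.8]]'
```

```text
clock: 18.25
eef_pos: [522.8, 318.1, 37.9]
tcp_rot: [-3.142, 0.0, 2.973]
contact_force: [-0.9, -0.4, 2.6]
opening: 0.343
grasp_force: 30.4
clock: 18.45
eef_pos: [522.8, 318.1, 37.9]
tcp_rot: [-3.142, -0.0, 2.973]
contact_force: [-2.6, -1.9, 8.0]
opening: 0.341
grasp_force: 31.0
```

```bash
python3 -m crank '[[0,0,-0.0008,0,0,0,0.7],[0,0,-0.001,0,0,0,0.5],[0,0,-0.001,0,0,0,0.35],[0,0,-0.001,0,0,0,0.35],[0,0,-0.001,0,0,0,0.35]]'
python3 -m crank '[[0,0,-0.02,0,0,0,0.35],[0,0,-0.06,0,0,0,0.2],[0,0,-0.09,0,0,0,0],[0,0,-0.09,0,0,0,0],[0,0,-0.09,0,0,0,0]]'
python3 -c "
from h import *
plan((651,18,100,1.4))"
```

```text
clock: 18.95
eef_pos: [522.8, 318.1, 38.2]
tcp_rot: [-3.142, -0.0, 2.973]
contact_force: [0.1, -0.6, 0.3]
opening: 0.655
grasp_force: 0.0
clock: 19.45
eef_pos: [523.1, 318.2, 128.8]
tcp_rot: [3.141, 0.001, 2.973]
contact_force: [-0.2, -0.6, 0.1]
opening: 0.999
grasp_force: 0.0
[-0.0883, -0.1372, 0.0144] 0.001
[-0.0884, -0.1372, 0.0144] 0.001
--
```

```bash
python3 -m crank '[[-0.0883,-0.1372,0.014,0,0,0,0],[-0.0883,-0.1372,0.014,0,0,0,0],[-0.0883,-0.1372,0.014,0,0,0,0],[-0.0883,-0.1372,0.014,0,0,0,0],[-0.0883,-0.1372,0.014,0,0,0,0]]'
python3 -m crank '[[-0.0884,-0.1372,0.014,0,0,0,0],[-0.0884,-0.1372,0.014,0,0,0,0],[-0.0884,-0.1372,0.014,0,0,0,0],[-0.0884,-0.1372,0.014,0,0,0,0],[-0.0884,-0.1372,0.014,0,0,0,0]]'
python3 -m crank '[[0,0,0,0,0,0,0]]'
python3 -c "
from h import *
plan((651,18,22.5,1.4))
F=cams.grab_frame('side');cv2.imwrite('pics/p3.png',cv2.resize(F['image'][100:400,180:480,::-1],None,fx=2,fy=2))"
```

```text
clock: 19.95
eef_pos: [586.5, 165.8, 112.6]
tcp_rot: [-3.14, -0.002, 2.97]
contact_force: [-0.2, 0.3, -0.4]
opening: 0.996
grasp_force: 0.0
clock: 20.45
eef_pos: [650.8, 17.3, 99.2]
tcp_rot: [-3.142, -0.001, 2.971]
contact_force: [-0.5, 0.7, -0.5]
opening: 0.998
grasp_force: 0.0
clock: 20.55
eef_pos: [650.0, 19.4, 99.6]
tcp_rot: [3.141, -0.002, 2.973]
contact_force: [1.0, -0.4, -0.8]
opening: 0.998
grasp_force: 0.0
[-0.0013, -0.0013, 0.0771] 0.002
--
```

View pics/p3.png

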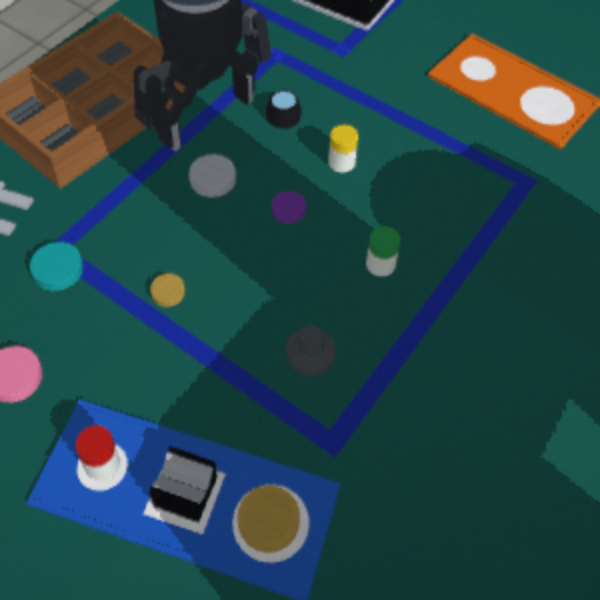

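The three blue-tray pieces stand in their fields (red tube at 100,460, V-block at 185,490, brass at 270,520 in the crop). Now the steel block.

```bash
python3 -m crank '[[-0.001,-0.001,0.035,0,0,0,0],[-0.001,-0.001,0.06,0,0,0,0],[-0.001,-0.001,0.073,0,0,0,0],[-0.001,-0.001,0.077,0,0,0,0],[-0.001,-0.001,0.077,0,0,0,0]]' 50
python3 -m crank '[[0,0,0,0,0,0,0.6],[0,0,0,0,0,0,0.6],[0,0,0,0,0,0,0.6],[0,0,0,0,0,0,0.6],[0,0,0,0,0,0,0.6]]'
python3 -m crank '[[0,0,0,0,0,0,0.6],[0,0,0,0,0,0,0.6],[0,0,0,0,0,0,0.6]]'
python3 -m crank '[[0,0,-0.03,0,0,0,0.6],[0,0,-0.07,0,0,0,0.6],[0,0,-0.08,0,0,0,0.6],[0,0,-0.08,0,0,0,0.6]]'
python3 -c "
from h import *
plan((412.3,-303.4,105,1.5),(412.3,-303.4,60,1.5))"
```

```text
clock: 21.1
eef_pos: [651.6, 17.6, 23.4]
tcp_rot: [-3.142, -0.0, 2.974]
contact_force: [0.1, 0.1, 0.4]
opening: 1.003
grasp_force: 0.0
clock: 21.6
eef_pos: [652.5, 16.8, 24.9]
tcp_rot: [3.141, 0.002, 2.973]
contact_force: [-2.4, 1.0, 7.3]
opening: 0.539
grasp_force: 49.8
clock: 21.9
eef_pos: [652.5, 16.7, 24.9]
tcp_rot: [3.141, 0.002, 2.973]
contact_force: [-1.4, 0.5, 8.3]
opening: 0.542
grasp_force: 49.8
clock: 22.3
eef_pos: [653.0, 16.7, 105.4]
tcp_rot: [3.141, 0.004, 2.973]
contact_force: [0.3, 0.1, -2.0]
opening: 0.54
grasp_force: 52.4
[0.0917, -0.178, -0.0003] -0.049
[0.1004, -0.1733, -0.0003] -0.049
--
[0.0002, -0.0, 0.045] -0.0
--
```

```bash
python3 -m crank '[[0.091,-0.178,0,0,0,-0.049,0.6],[0.091,-0.178,0,0,0,-0.049,0.6],[0.091,-0.178,0,0,0,-0.049,0.6],[0.091,-0.178,0,0,0,-0.049,0.6],[0.091,-0.178,0,0,0,-0.049,0.6]]'
python3 -m crank '[[0.1,-0.173,0.0,0,0,-0.049,0.6],[0.1,-0.173,0.0,0,0,-0.049,0.6],[0.1,-0.173,0.02,0,0,-0.049,0.6],[0.1,-0.173,0.045,0,0,-0.049,0.6],[0.1,-0.173,0.045,0,0,-0.049,0.6]]'
python3 -m crank '[[0,0,0,0,0,0,0.6],[0,0,0,0,0,0,0.6]]'
python3 -c "
from h import *
plan((413.5,-303.4,31,1.5))"
```

```text
clock: 22.8
eef_pos: [526.8, -146.6, 101.2]
tcp_rot: [-3.141, -0.006, 3.018]
contact_force: [0.6, 0.6, -3.1]
opening: 0.54
grasp_force: 52.5
clock: 23.3
eef_pos: [408.2, -304.2, 55.1]
tcp_rot: [3.139, -0.004, 3.068]
contact_force: [1.2, 1.1, -3.1]
opening: 0.538
grasp_force: 52.7
clock: 23.5
eef_pos: [412.4, -302.6, 57.9]
tcp_rot: [3.141, -0.001, 3.07]
contact_force: [-0.2, 0.6, -1.8]
opening: 0.542
grasp_force: 52.7
[-0.0011, -0.0007, 0.0269] -0.0
--
```

```bash
python3 -m crank '[[-0.001,-0.0007,0.012,0,0,0,0.6],[-0.001,-0.0007,0.02,0,0,0,0.6],[-0.001,-0.0007,0.025,0,0,0,0.6],[-0.001,-0.0007,0.026,0,0,0,0.6],[-0.001,-0.0007,0.026,0,0,0,0.6]]'
python3 -m crank '[[0,0,0.0005,0,0,0,0.6],[0,0,0.001,0,0,0,0.6]]'
python3 -c "
from h import *
plan((413.5,-303.4,29,1.5))"
```

```text
clock: 24.0
eef_pos: [413.2, -303.7, 32.1]
tcp_rot: [3.141, -0.0, 3.071]
contact_force: [0.2, 1.1, -2.2]
opening: 0.539
grasp_force: 52.7
clock: 24.2
eef_pos: [413.3, -304.2, 31.5]
tcp_rot: [-3.141, 0.001, 3.071]
contact_force: [0.5, -0.1, -2.8]
opening: 0.538
grasp_force: 52.7
[-0.0002, 0.0008, 0.0025] -0.0
--
```

```bash
python3 -m crank '[[0,0.001,0.0008,0,0,0,0.6],[0,0.001,0.0015,0,0,0,0.6],[0,0.001,0.0025,0,0,0,0.6],[0,0.001,0.0025,0,0,0,0.6]]'
python3 -m crank '[[0,0,0.0005,0,0,0,0.6],[0,0,0.0005,0,0,0,0.6]]'
```

```text
clock: 24.6
eef_pos: [413.2, -303.1, 28.9]
tcp_rot: [-3.142, 0.0, 3.071]
contact_force: [-1.3, 0.8, 1.3]
opening: 0.538
grasp_force: 53.2
clock: 24.8
eef_pos: [413.2, -303.1, 28.9]
tcp_rot: [-3.142, 0.0, 3.071]
contact_force: [-2.9, 2.0, 8.8]
opening: 0.543
grasp_force: 54.1
```

Contact. Release, retract, and go to the yellow tube.

```bash
python3 -m crank '[[0,0,-0.001,0,0,0,0.4],[0,0,-0.001,0,0,0,0.25],[0,0,-0.001,0,0,0,0.25],[0,0,-0.001,0,0,0,0.25]]'
python3 -m crank '[[0,0,-0.02,0,0,0,0.25],[0,0,-0.06,0,0,0,0.1],[0,0,-0.09,0,0,0,0],[0,0,-0.09,0,0,0,0],[0,0,-0.09,0,0,0,0]]'
python3 -c "
from h import *
plan((554,-86,115,1.5))"
```

```text
clock: 25.2
eef_pos: [413.2, -303.1, 29.2]
tcp_rot: [-3.142, 0.0, 3.071]
contact_force: [0.2, -0.7, 0.3]
opening: 0.753
grasp_force: 0.0
clock: 25.7
eef_pos: [413.5, -303.3, 119.7]
tcp_rot: [-3.141, 0.001, 3.071]
contact_force: [-0.4, 0.4, -0.2]
opening: 0.997
grasp_force: 0.0
[-0.0624, 0.1133, 0.0024] -0.0
[-0.0624, 0.1133, 0.0024] -0.0
--
```

```bash
python3 -m crank '[[-0.0624,0.113,0.002,0,0,0,0.2],[-0.0624,0.113,0.002,0,0,0,0.2],[-0.0624,0.113,0.002,0,0,0,0.2],[-0.0624,0.113,0.002,0,0,0,0.2]]'
python3 -m crank '[[-0.0624,0.113,0.002,0,0,0,0.2],[-0.0624,0.113,0.002,0,0,0,0.2],[-0.0624,0.113,0.002,0,0,0,0.2],[-0.0624,0.113,0.002,0,0,0,0.2],[-0.0624,0.113,0.002,0,0,0,0.2]]'
python3 -c "
from h import *
plan((554,-86,31,1.5))"
```

```text
clock: 26.1
eef_pos: [484.2, -191.8, 115.7]
tcp_rot: [3.14, -0.002, 3.074]
contact_force: [-0.3, -1.3, 0.2]
opening: 0.802
grasp_force: 0.0
clock: 26.6
eef_pos: [552.6, -86.5, 114.0]
tcp_rot: [-3.141, -0.003, 3.072]
contact_force: [-0.5, -0.5, -0.1]
opening: 0.802
grasp_force: 0.0
[-0.0016, 0.0006, 0.083] 0.001
--
```

```bash
python3 -m crank '[[-0.001,0.0005,0.035,0,0,0,0.2],[-0.001,0.0005,0.065,0,0,0,0.2],[-0.001,0.0005,0.082,0,0,0,0.2],[-0.001,0.0005,0.082,0,0,0,0.2]]' 30
python3 -m crank '[[0,0,0,0,0,0,0.8],[0,0,0,0,0,0,0.8],[0,0,0,0,0,0,0.8],[0,0,0,0,0,0,0.8],[0,0,0,0,0,0,0.8]]'
python3 -m crank '[[0,0,0,0,0,0,0.8],[0,0,0,0,0,0,0.8]]'
python3 -m crank '[[0,0,-0.03,0,0,0,0.8],[0,0,-0.06,0,0,0,0.8],[0,0,-0.06,0,0,0,0.8],[0,0,-0.06,0,0,0,0.8]]'
python3 -c "
from h import *
plan((507.4,-310.4,92,1.5))"
```

```text
clock: 27.0
eef_pos: [551.5, -87.1, 30.5]
tcp_rot: [3.141, -0.006, 3.069]
contact_force: [-0.0, -0.4, -0.4]
opening: 0.8
grasp_force: 0.0
clock: 27.5
eef_pos: [555.3, -86.4, 34.5]
tcp_rot: [-3.141, 0.002, 3.071]
contact_force: [-0.9, -2.3, 6.9]
opening: 0.341
grasp_force: 29.7
clock: 27.7
eef_pos: [555.4, -86.4, 34.5]
tcp_rot: [-3.141, 0.002, 3.071]
contact_force: [-2.4, -1.9, 7.0]
opening: 0.338
grasp_force: 29.7
clock: 28.1
eef_pos: [555.2, -86.0, 94.2]
tcp_rot: [-3.141, 0.002, 3.071]
contact_force: [0.1, -0.5, -0.1]
opening: 0.339
grasp_force: 29.9
[0.0159, -0.1136, 0.0011] 0.0
[0.0159, -0.1136, 0.0011] 0.0
--
```

```bash
python3 -m crank '[[0.016,-0.1135,0,0,0,0,0.8],[0.016,-0.1135,0,0,0,0,0.8],[0.016,-0.1135,0,0,0,0,0.8],[0.016,-0.1135,0,0,0,0,0.8]]'
python3 -m crank '[[0.016,-0.1135,0.0,0,0,0,0.8],[0.016,-0.1135,0.01,0,0,0,0.8],[0.016,-0.1135,0.025,0,0,0,0.8],[0.016,-0.1135,0.025,0,0,0,0.8],[0.016,-0.1135,0.025,0,0,0,0.8]]'
python3 -m crank '[[0,0,0,0,0,0,0.8],[0,0,0,0,0,0,0.8]]'
python3 -c "
from h import *
plan((507.4,-310.4,41,1.5))"
```

```text
clock: 28.5
eef_pos: [529.6, -199.7, 92.3]
tcp_rot: [3.141, -0.001, 3.068]
contact_force: [-0.1, -0.2, -0.1]
opening: 0.336
grasp_force: 30.0
clock: 29.0
eef_pos: [506.3, -308.7, 67.4]
tcp_rot: [3.14, -0.002, 3.071]
contact_force: [-0.0, 0.6, -0.2]
opening: 0.337
grasp_force: 30.1
clock: 29.2
eef_pos: [507.4, -308.9, 68.8]
tcp_rot: [-3.142, 0.001, 3.072]
contact_force: [0.3, 0.4, -0.8]
opening: 0.339
grasp_force: 30.1
[-0.0001, -0.0015, 0.0278] 0.002
--
```

```bash
python3 -m crank '[[0,-0.001,0.012,0,0,0,0.8],[0,-0.001,0.022,0,0,0,0.8],[0,-0.001,0.026,0,0,0,0.8],[0,-0.001,0.027,0,0,0,0.8],[0,-0.001,0.027,0,0,0,0.8]]'
python3 -m crank '[[0,0,0.0005,0,0,0,0.8],[0,0,0.001,0,0,0,0.8],[0,0,0.0015,0,0,0,0.8],[0,0,0.002,0,0,0,0.8],[0,0,0.002,0,0,0,0.8]]'
python3 -m crank '[[0,0,0.0005,0,0,0,0.8],[0,0,0.0005,0,0,0,0.8]]'
```

```text
clock: 29.7
eef_pos: [506.4, -311.1, 40.9]
tcp_rot: [3.141, -0.001, 3.071]
contact_force: [-0.7, -1.2, -0.1]
opening: 0.344
grasp_force: 30.1
clock: 30.2
eef_pos: [506.6, -311.2, 39.3]
tcp_rot: [-3.142, 0.0, 3.071]
contact_force: [0.1, -0.9, -0.9]
opening: 0.341
grasp_force: 30.1
clock: 30.4
eef_pos: [506.6, -311.1, 38.7]
tcp_rot: [3.142, -0.0, 3.071]
contact_force: [-0.9, -0.1, -0.9]
opening: 0.339
grasp_force: 30.1
```

```bash
python3 -m crank '[[0,0,0.0003,0,0,0,0.8],[0,0,0.0006,0,0,0,0.8],[0,0,0.0006,0,0,0,0.8]]'
```

```text
clock: 30.7
eef_pos: [506.7, -311.2, 38.6]
tcp_rot: [-3.142, 0.0, 3.071]
contact_force: [0.0, 1.4, 4.6]
opening: 0.341
grasp_force: 30.7
```

Contact. Release, lift clear, and take a final look.

```bash
python3 -m crank '[[0,0,-0.0005,0,0,0,0.7],[0,0,-0.0005,0,0,0,0.5],[0,0,-0.0005,0,0,0,0.35],[0,0,-0.0005,0,0,0,0.35],[0,0,-0.0005,0,0,0,0.35]]'
python3 -m crank '[[0,0,-0.02,0,0,0,0.35],[0,0,-0.06,0,0,0,0.2],[0,0,-0.1,0,0,0,0],[0,0,-0.15,0,0,0,0],[0,0,-0.15,0,0,0,0]]'
python3 -m crank '[[-0.1,0.2,0,0,0,0,0],[-0.1,0.2,0,0,0,0,0],[-0.1,0.2,0,0,0,0,0],[-0.1,0.2,0,0,0,0,0],[-0.1,0.2,0,0,0,0,0]]'
python3 -c "
from h import *
f=cams.grab_frame('top');g=cams.grab_frame('side')
for n,x,y,z in(('brass',381,270.5,18),('steel',412.3,-303.4,18),('red',523.7,318.3,49),('yel',507.4,-310.4,49)):
  for F in(f,g):
    u,v=pix(F,(x,y,z)); a,b,A,_=blob(F,int(u),int(v),40); print(n,world(F,a,b,z).round(1),A)
a=cv2.resize(f['image'][190:300,180:250,::-1],None,fx=5,fy=5);b=cv2.resize(f['image'][190:300,415:485,::-1],None,fx=5,fy=5)
cv2.imwrite('pics/end.png',np.hstack([a,b]))
cv2.imwrite('pics/ends.png',g['image'][:,:,::-1])"
```

```text
clock: 31.2
eef_pos: [506.6, -311.1, 38.6]
tcp_rot: [3.142, -0.0, 3.071]
contact_force: [0.3, -0.1, -0.3]
opening: 0.652
grasp_force: 0.0
clock: 31.7
eef_pos: [509.9, -313.2, 195.5]
tcp_rot: [-3.137, 0.01, 3.071]
contact_force: [0.3, 0.5, -0.5]
opening: 0.996
grasp_force: 0.0
clock: 32.2
eef_pos: [622.1, -115.3, 188.4]
tcp_rot: [3.141, 0.001, 3.073]
contact_force: [-0.4, -1.8, -0.3]
opening: 1.002
grasp_force: 0.0
brass [382.8 268.7] 305.0
brass [382.8 272.5] 817.0
steel [ 418.1 -248.9] 44968.0
steel [ 411.5 -298.2] 329.0
red [522.8 315.5] 91.0
red [522.9 318. ] 296.0
yel [ 504.  -250.3] 1541.0
yel [ 503.9 -308.2] 107.0
```

View pics/end.png

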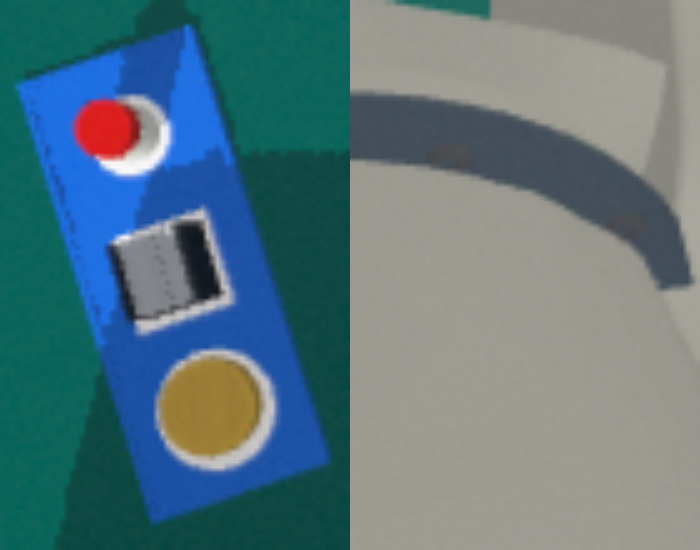

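View pics/ends.png

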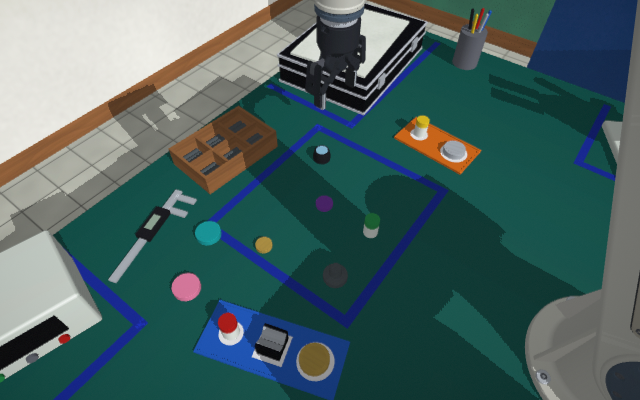

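The blue tray is fine. The arm hides the orange tray from above, so I swing it aside and check the steel block.

```bash
python3 -m crank '[[-0.01,0.2,0,0,0,0,0],[-0.01,0.2,0,0,0,0,0],[-0.01,0.2,0,0,0,0,0],[-0.01,0.2,0,0,0,0,0],[-0.01,0.2,0,0,0,0,0]]'
python3 -c "
from h import *
f=cams.grab_frame('top');g=cams.grab_frame('side')
for n,x,y,z in(('steel',412.3,-303.4,18),('yel',507.4,-310.4,49)):
  for F in(f,g):
    u,v=pix(F,(x,y,z)); a,b,A,_=blob(F,int(u),int(v),25); print(n,world(F,a,b,z).round(1),A)
a=cv2.resize(f['image'][195:285,415:485,::-1],None,fx=5,fy=5);b=cv2.resize(g['image'][110:180,390:490,::-1],None,fx=4.3,fy=450/70)
cv2.imwrite('pics/end2.png',np.hstack([a,b]))"
```

```text
clock: 32.8
eef_pos: [644.8, 84.5, 188.4]
tcp_rot: [3.14, 0.0, 3.074]
contact_force: [0.0, -0.8, 0.8]
opening: 0.992
grasp_force: 0.0
steel [ 414.1 -302.7] 309.0
steel [ 410.9 -299.9] 288.0
yel [ 505.7 -311.6] 104.0
yel [ 504.3 -309.9] 90.0
```

View pics/end2.png

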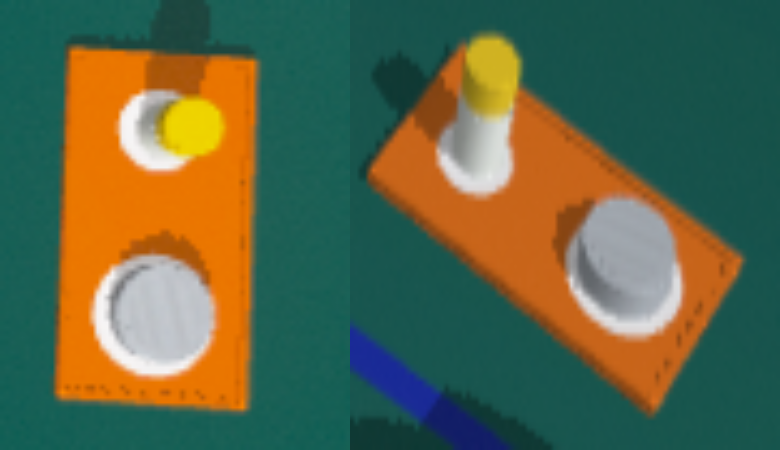

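Both orange-tray pieces stand upright inside their fields. From above, the steel block is about 2 mm off its field's centre. I hand the job in.

```bash
python3 -c "
from rig import sign_off
print(sign_off())"
```

```text
the job is handed in; nothing more can be done
None
```

Both kits are made up and handed in at about 33 s: all five pieces stand upright in their fields, and the green tube, anvil, loupe and look-alikes were left where they stood.

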